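# Close and lock the cover of a drive unit

## Task

Push the drive unit's hinged cover fully down with a closed fingertip until it lies shut, then set the fingertip in the slot of the round lock and turn it clockwise, about a quarter turn, as far as it will go. Do not turn the lock before the cover is shut, do not raise the cover further, grasp nothing, leave the jar, the bearing and the screwdriver where they are, and finish with the hand clear.

Things in the scene. Friction and masses are not known exactly. Their poses are not given: they have to be found in the camera images.
- drive_case: The drive unit: a fixed ribbed aluminium case, 180 mm (x) by 260 mm (y), rim 90 mm above the bench, open on top under the cover; a black finned motor drum (104 mm thick, top 104 mm above the bench, from 98 to 202 mm in x) lies along its far (+x) side. Origin: centre of the case's underside, on the bench; x points to the drum, y to the left, z up. It cannot be moved; its place and yaw vary.
- cover_hinge (a point): Point on the cover's hinge line, half-way along it: in the case's frame at (90, 0, 90) mm. Its axes turn with the cover: x from the free edge to the hinge, y along the hinge line (parallel to the case's y), z out of the cover's top face. The cover is an aluminium plate 180 by 260 mm, 6 mm thick; it reaches 180 mm from the hinge to -x and its underside is at z = 0 of this frame.
- cover (a joint): Opening angle of the cover, rad: 0 shut on the rim, growing as its near (robot-side) edge rises; starts at 0.3 to 0.65. The stiff hinge (0.75 N m of friction) keeps it wherever it is left, so it must be pushed right down to 0; it takes a few newtons near the free edge.
- thumb_pad (a point): Centre of the top of a round rubber pad, 30 mm across and 3 mm thick, on the cover near its free left corner, a good spot to push: in the hinge frame at (-155, 95, 9) mm. Moves with the cover.
- lock (a joint): Angle of the round lock on the cover, rad: 0 unlocked (slot along the cover's y, left-right), growing clockwise seen from above to a hard stop at 1.571 = locked (slot along the cover's x, front-back). Starts at 0 to 0.4. It has friction only (0.12 N m) and stays where it is left; below the cover it carries a tongue that goes under a lip in the case's near wall.
- lock_slot (a point): Centre of the slot's floor, on the lock's axis: in the hinge frame at (-115, 0, 14) mm. Axes turn with the lock: y along the slot, x across it, z out of the cover. The lock is a disc of 92 mm diameter standing on a low grey 108 mm plate; a straight slot 34 mm wide and 14 mm deep runs right across its middle, open at both ends, between two black raised halves. A closed pair of fingertips goes in; pushed sideways off the centre it turns the disc.
- jar: Bystander: a closed jar, 64 mm across, 70 mm tall, loose beside the case. Origin: centre of its underside.
- bearing: Bystander: a steel bearing ring, 62 mm across, 18 mm tall, loose beside the case. Origin: centre of its underside.
- screwdriver: Bystander: a screwdriver lying loose on the bench on the near side of the case. Origin: centre of its underside; its x runs along it.

How it is judged:
By the outcome, as a careful person would: the job done as asked, in the order asked, and still so for the second after the job is handed in, with the robot touching nothing.
It also fails if it takes over 48 s, if anything falls off the work surface, if the arm or the gripper's body presses on something with over 40 N, if the wrist force passes 120 N, or if a joint passes its speed limit or range.

## Robot

A 6-joint arm with a two-finger parallel gripper is mounted at the origin on the work surface. World frame = base frame: x ahead of the robot, y to its left, z up, the work surface at z = 0. Lengths are in mm, angles in rad, forces in N, time in s.
With the tool pointing down it reaches from about 350 to 775 mm from the base axis. Payload 7.3 kg.
Tool frame: the origin (TCP) lies at the very end of the fingers, on their centre line; the grasp point (between the pads) lies 19 mm behind it; x points along the fingers, y is the direction in which the jaws open and shut, and the axes are right-handed (so a half turn about x gives the same grasp; the last joint's range is limited). The gripper opens to 92 mm and grips with 3 to 60 N. Pads are 19 mm wide; open, the fingers measure 130 mm over their backs; the gripper's body (75 mm by 190 mm) begins 47 mm behind the grasp point.
Start: joints at [-1.431, 0.342, 1.524, -0, 1.275, -0.146], TCP at [148.033, -503.717, 226.741] pointing down, gripper open.
Joint ranges: [-2.53, 2.53], [-0.77, 2.02], [0.04, 2.7], [-1, 4.14], [0.28, 2.66], [-3.11, 3.11]. Speed limits (rad/s): [2.57, 2.57, 3.14, 3.14, 3.14, 3.14].

## Interface

Orientations are given as [roll, pitch, yaw] about the fixed x, y, z axes, in that order (R = Rz(yaw) Ry(pitch) Rx(roll)).
In Python, from plant import bot gives the robot as it stands.
- The arm moves only by the tool step_arm, never from a script. Its argument "targets" is a list that holds one entry, the list of rows, each a list of 4 numbers: the shift along the tool's x, y, z in m, then the turn about the tool's x in degrees. A call has exactly 5 rows; each row is the pose to reach, as a shift and turn from the pose measured when the call began, along the tool's axes at that moment; what a row does not reach only later rows make up. A row lasts 1/12 s, in which the tool goes at most 41.7 mm and 7.16 degrees, less where a joint would pass 70% of its speed; a pose out of reach is approached as far as the arm can. A call with a gripper value outside its range is refused whole. "jaw" is the closure, from 0 (fully open) to 1 (shut), set as the call begins (left out, the last holds). The fingers move at their own pace and stop on an object; the grip force is fixed at half the most. Time passes only in rows, so rows that repeat a pose let the fingers close, or fill a call up. It gives the time, the measured TCP pose, the force and the opening at its end, in the units of the state.
- bot.get_obs(): the state, without advancing time (a new reading comes with each control period).
- bot.capture(name): name is "side" or "top" or "wrist"; returns a dict with "color" (400x640x3 uint8, red, green, blue), "depth" (400x640 float32, mm along the optical axis (not along the pixel's ray), 0 where there is no reading), "fov_y" (degrees; the focal length in pixels is half the picture's height over the tangent of half this angle, whatever the lens; pixels are square), "cx", "cy" (the principal point, pixels), "rvec" (rotation vector, rad) and "tvec" (3), from world to camera coordinates, as OpenCV has them. Camera axes: x right, y down, z forward; pixel columns grow to the right and rows downward; lengths in mm; the calibration is good to about 2 mm. A picture is of the moment at which its call begins.
- bot.close_job(): hands the job in, once; it reports no verdict.
The state is a dict: "time": time; "joint_positions": joint angles; "dq": joint speeds; "tau": joint torques, N m; "tool_pos": TCP position; "tcp_rot": TCP orientation; "contact_force": force on the tool from outside, world axes, zero at the start; "moment": the same for the moment, N m; "grip_width": finger opening in mm.
Only numpy, scipy, OpenCV 4.12 (cv2) and the standard library are available. Lean on these libraries where they do the work, as an engineer would, in place of code of your own. Each camera call takes 0.05 s, during which the arm holds its last target. There are 200 camera calls.

## Working session

There is one attempt and no reset: what is moved stays moved. The work goes in short steps, Python scripts to look and compute and a tool call to move; the robot and the scene stay as the last step left them, time stands still between calls to the robot, and variables do not carry over. Pictures are saved under pics/ and viewed, about 8 in all and at most 12, crops included, and the job is handed in when it is done.

Besides the shell and the picture viewer there is one more tool, called after "Call:" as name(argument=value, ...) on one line, values as JSON. step_arm: Moves the arm, as the interface text tells. Its arguments: {"type":"object","properties":{"targets":{"type":"array","items":{"type":"array","items":{"type":"array","items":{"type":"number"}}}},"jaw":{"type":"number"}},"required":["targets"]}

```bash
mkdir -p pics
cat > h.py <<'E'
import numpy as np, cv2
from plant import bot
from scipy.spatial.transform import Rotation as R
def cap(n):
    c=bot.capture(n); c['f']=200/np.tan(np.radians(c['fov_y']/2)); c['R']=R.from_rotvec(np.ravel(c['rvec'])).as_matrix(); c['t']=np.ravel(c['tvec']); return c
def pts(c):
    v,u=np.mgrid[:400,:640]; d=c['depth']
    p=np.stack([(u-c['cx'])*d/c['f'],(v-c['cy'])*d/c['f'],d],-1)
    return (p-c['t'])@c['R']
def save(c,n): cv2.imwrite('pics/'+n,c['color'][...,::-1])
E
python3 - <<'E'
from h import *
o=bot.get_obs(); print(o)
for n in('top','side'):
    c=cap(n); save(c,n+'1.png'); np.savez(n+'1.npz',**c); print(n,-c['R'].T@c['t'],c['f'],c['R'][2],(c['depth']>0).mean())
E
```

```text
{'time': 0.0, 'joint_positions': array([-1.43097276e+00,  3.42713273e-01,  1.52502753e+00, -3.68368769e-05,
        1.27536264e+00, -1.45999663e-01]), 'dq': array([ 0.0001268 , -0.00061121, -0.00024522,  0.00071072, -0.00121982,
       -0.00166083]), 'tau': array([-7.31832642e-04, -4.31250715e+01, -2.44217044e+01,  7.17785186e-02,
        5.59201394e-02, -8.23581058e-05]), 'tool_pos': array([ 147.97628184, -503.29437041,  226.04618415]), 'tcp_rot': array([-1.69348486,  1.56928512,  1.73394178]), 'contact_force': array([-0.85985962, -0.90048189, -0.09324968]), 'moment': array([ 0.05420986, -0.00674471,  0.03519219]), 'grip_width': 91.67149593874717}
top [403.8151649   26.29953732 964.35550874] 439.0814846937966 [ 0.17872336  0.01658888 -0.98375951] 0.99599609375
side [ 499.19867357 -606.1182141   736.37338406] 399.05967078772863 [ 0.04669253  0.71934658 -0.6930803 ] 0.99565234375
```

View pics/top1.png

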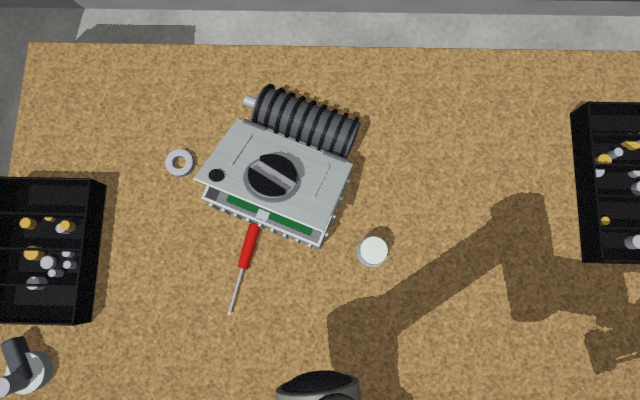

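View pics/side1.png

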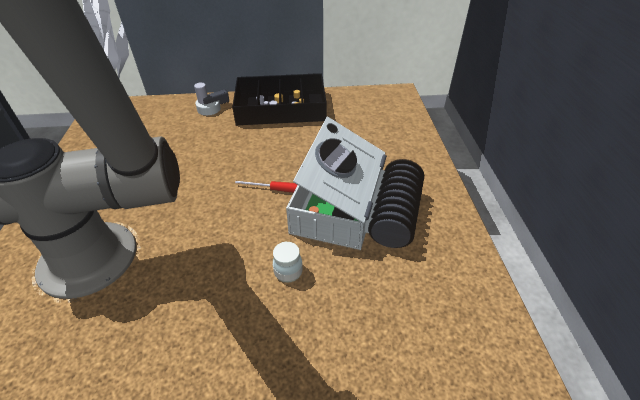

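The top view shows the cover, with its pad at about (216,175) and the lock at (272,176). The screwdriver handle is at (250,245), the jar at (373,250) and the bearing at (179,162). In the side view the cover is clearly open. Next I'll fit the cover plane from depth.

```bash
cat > m.py <<'E'
from h import *
def plane(P,tol=1.5,n=400):
    g=np.random.default_rng(0); best=None
    for _ in range(n):
        a=P[g.choice(len(P),3,False)]; N=np.cross(a[1]-a[0],a[2]-a[0]); L=np.linalg.norm(N)
        if L<1:continue
        N/=L; i=abs((P-a[0])@N)<tol
        if best is None or i.sum()>best.sum(): best=i
    Q=P[best]; m=Q.mean(0); N=np.linalg.svd(Q-m,full_matrices=False)[2][2]; return m,N*np.sign(N[2]),best
def ray(c,u,v,m,N):
    o=-c['R'].T@c['t']; d=c['R'].T@np.array([(u-c['cx'])/c['f'],(v-c['cy'])/c['f'],1]); return o+d*((m-o)@N)/(d@N)
E
python3 - <<'E'
from m import *
c=dict(np.load('top1.npz')); P=pts(c); col=c['color'].astype(int); g=cv2.cvtColor(c['color'],cv2.COLOR_RGB2GRAY)
hsv=cv2.cvtColor(c['color'],cv2.COLOR_RGB2HSV)
roi=np.zeros((400,640),bool); roi[115:250,190:360]=1
k=roi&(P[...,2]>80)&(hsv[...,1]<45)&(g>110)
m,N,b=plane(P[k]); print('plane',m,N,b.sum(),k.sum())
th=np.arccos(N[2]); 
# normal of opened cover tilts towards +x(case)?: near edge up => normal tilts to +x
yaw=np.arctan2(N[1],N[0]); print('theta',th,'yaw',yaw)
X=np.array([np.cos(th)*np.cos(yaw),np.cos(th)*np.sin(yaw),-np.sin(th)]);Y=np.array([-np.sin(yaw),np.cos(yaw),0])
# inliers: extents
Q=P[k][b]; print('X ext',np.percentile(Q@X,[.3,99.7]),'Y ext',np.percentile(Q@Y,[.3,99.7]))
dark=(roi&(g<70)&(P[...,2]>80)).astype(np.uint8)
n,l,s,ce=cv2.connectedComponentsWithStats(dark)
for i in range(1,n):
    if s[i,4]>60:
        off=3 if s[i,4]<400 else 22
        p=ray(c,*ce[i],m+N*off,N); H0=m-N*6; print(s[i],ce[i],p,'depthP',np.median(P[l==i],0),'X,Y',p@X,p@Y,'h',np.median((P[l==i]-m)@N))
# slot: grey pixels above plate inside lock
h=(P-m)@N
sl=roi&(h>3)&(h<14)&(g>90); n,l,s,ce=cv2.connectedComponentsWithStats(sl.astype(np.uint8))
for i in range(1,n):
    if s[i,4]>60:
        q=P[l==i]; xy=np.c_[q@X,q@Y]; mm=xy.mean(0); V=np.linalg.svd(xy-mm,full_matrices=False)[2][0]; print('slot?',s[i],mm,V,np.median(h[l==i]))
E
```

```text
plane [603.56007306 117.62033586 138.63067055] [ 0.43107792 -0.16757607  0.88661721] 5669 9072
theta 0.48081729977053644 yaw -0.3707596064472299
X ext [309.17684345 488.39614828] Y ext [204.01538266 461.63688665]
[286 115   9  19  79] [289.30379747 123.51898734] [723.52951044 105.71297148  81.43398584] depthP [718.71680149 104.92340391  94.89061748] X,Y 526.2827380345664 360.6817937209117 h 12.633874891801845
[296 115  12  23  93] [301.16129032 125.51612903] [720.78352138  80.74298575  78.04962029] depthP [713.78212312  79.77624109  98.40467866] X,Y 533.6002224944024 336.4135223699025 h 17.97652930998683
[307 115  14  28 119] [313.18487395 127.4789916 ] [718.15088511  55.29558117  74.51990693] depthP [709.37745041  54.79476922  97.99311292] X,Y 541.2319697730813 311.74134201848915 h 22.856685197952956
[318 115  42  40 499] [338.91583166 130.47695391] [706.69688005   1.10206105  91.27576444] depthP [706.1579842    1.07841514  97.84722547] X,Y 541.4262806861133 257.08008645377697 h 30.377841915767526
[260 154  38  29 528] [280.47159091 165.08712121] [612.91565829 112.71104586 157.96746432] depthP [615.15057245 111.64163082 155.28555718] X,Y 397.2292459414759 327.1263643644728 h 21.431767345826973
[248 167  38  29 572] [264.11188811 184.02972028] [570.14228827 138.42280336 183.62377956] depthP [568.80675148 139.74273233 181.7744302 ] X,Y 341.7566071089183 335.5932710395843 h 21.460908927174685
[209 169  15  12 147] [216.04081633 174.76870748] [588.71718023 230.69711569 170.6032119 ] depthP [588.14009185 230.47810304 170.41023621] X,Y 333.4860629963759 428.32788491255263 h 2.876838697070129
slot? [229 133  24  32 122] [412.80587411 417.81506178] [-0.99998856 -0.00478263] 4.075185524008784
slot? [244 159  56  44 838] [365.77468427 330.66042512] [-0.2177567  -0.97600308] 6.983461758129235
slot? [312 164  18  34 124] [413.90311943 248.03856024] [-0.99995753 -0.00921628] 4.1898855072332
```

Extents and heights match the given sizes: 179 mm across, pad height 3, slot floor about 7. Next I'll build the case frame and a move helper.

```bash
cat > g.py <<'E'
from m import *
m=np.array([603.560,117.620,138.631]);N=np.array([.43107792,-.16757607,.88661721]);yaw=-.37076;th=.48082
X=np.array([np.cos(th)*np.cos(yaw),np.cos(th)*np.sin(yaw),-np.sin(th)]);Y=np.array([-np.sin(yaw),np.cos(yaw),0])
H=X*488.6+Y*333+N*((m@N)-6)
def cov(p,t=0.):  # hinge frame -> world at opening t
    Xc=np.array([np.cos(t)*np.cos(yaw),np.cos(t)*np.sin(yaw),-np.sin(t)]); return H+p[0]*Xc+p[1]*Y+p[2]*np.cross(Xc,Y)
def go(o,p,ya=None):
    Rt=R.from_euler('xyz',o['tcp_rot']).as_matrix(); s=Rt.T@(np.array(p)-o['tool_pos'])
    a=np.arctan2(Rt[1,1],Rt[0,1]); t=None
    if ya is not None:  # tool x is down: + turn about tool x lowers the world yaw
        t=np.degrees(-((ya-a+np.pi/2)%np.pi-np.pi/2))
    print('shift mm',np.round(s,1),'turn',t,'tool y yaw',round(a,3))
E
python3 - <<'E'
from g import *
o=bot.get_obs(); print('H',H,'x-dir yaw',yaw)
print('pad open',cov((-155,95,9),th),'pad shut',cov((-155,95,9)),'slot shut',cov((-115,0,14)),'lock top open',cov((-115,0,28),th))
print(R.from_euler('xyz',o['tcp_rot']).as_matrix().round(3))
p=cov((-155,95,9),th); go(o,(500,-300,280)); go(o,p+[0,0,60],yaw+np.pi/2)
E
```

```text
H [678.47964602  93.52552405  90.88195336] x-dir yaw -0.37076
pad open [588.69241427 230.35482715 170.54998224] pad shut [568.43231762 238.23069159  99.88195336] slot shut [571.29363743 135.19277211 104.88195336] lock top open [595.517062   125.77621249 168.89543135]
[[-0.     0.282 -0.959]
 [ 0.001 -0.959 -0.282]
 [-1.    -0.001 -0.   ]]
shift mm [ -53.7  -95.9 -395.1] turn None tool y yaw -1.285
shift mm [  -3.5 -579.7 -629.7] turn 37.617965696287 tool y yaw -1.285
```

Call:
step_arm(targets=[[[-0.02,-0.01,-0.04,0],[-0.04,-0.02,-0.08,0],[-0.05,-0.03,-0.12,0],[-0.055,-0.04,-0.16,0],[-0.055,-0.05,-0.2,0]]], jaw=1)

```text
time: 0.52
tool_pos: [320.3, -402.4, 282.3]
tcp_rot: [2.307, 1.57, -0.55]
contact_force: [-0.0, -1.0, -0.2]
grip_width: 62.9
```

Call:
step_arm(targets=[[[0,-0.015,-0.038,0],[0,-0.03,-0.076,0],[0,-0.045,-0.114,0],[0,-0.06,-0.152,0],[0,-0.075,-0.19,0]]])

```text
time: 0.93
tool_pos: [482.7, -275.3, 282.1]
tcp_rot: [2.328, 1.57, -0.528]
contact_force: [0.2, -1.5, -0.7]
grip_width: 29.7
```

Run:
```python
from g import *
o=bot.get_obs(); print(o['time'],o['tool_pos'],o['joint_positions'],o['contact_force'],o['grip_width'])
p=cov((-155,95,9),th); go(o,p+[0,0,110],yaw+np.pi/2);go(o,p+[0,0,40],yaw+np.pi/2)
```

```text
0.9333 [ 482.74143651 -275.28223517  282.10005517] [-6.56202837e-01  3.63685695e-01  1.33844127e+00  5.24601783e-05
  1.43906188e+00  6.29529457e-01] [ 0.24333612 -1.47868485 -0.71626696] 29.726114039146946
shift mm [   1.5 -455.4 -243.9] turn 37.57555261114742 tool y yaw -1.286
shift mm [  71.5 -455.5 -243.8] turn 37.57555261114742 tool y yaw -1.286
```

Call:
step_arm(targets=[[[0,-0.03,-0.016,-7],[0,-0.07,-0.037,-14],[0,-0.1,-0.054,-21],[0,-0.135,-0.072,-28],[0,-0.16,-0.086,-35]]])

```text
time: 1.35
tool_pos: [520.2, -94.4, 281.7]
tcp_rot: [-1.993, 1.57, 2.052]
contact_force: [-0.4, -0.2, -0.0]
grip_width: 1.1
```

Call:
step_arm(targets=[[[0,0,0,-7],[0,0,0,-14],[0,0,0,-21],[0,0,0,-28],[0,0,0,-35]]])

```text
time: 1.77
tool_pos: [520.0, -94.2, 281.3]
tcp_rot: [-2.184, 1.569, 2.478]
contact_force: [0.4, 0.2, -0.5]
grip_width: 0.3
```

Call:
step_arm(targets=[[[0,0,0,-7],[0,0,0,-14],[0,0,0,-21],[0,0,0,-28],[0,0,0,-35]]])

```text
time: 2.18
tool_pos: [519.8, -94.1, 280.8]
tcp_rot: [-2.683, 1.568, 2.596]
contact_force: [0.6, 0.2, -0.3]
grip_width: 0.4
```

Run:
```python
from g import *
o=bot.get_obs(); print(o['time'],o['tool_pos'],o['joint_positions'],o['grip_width'])
p=cov((-155,95,9),th); go(o,p+[0,0,110],yaw+np.pi/2-.2);go(o,p+[0,0,30],yaw+np.pi/2-.2)
```

```text
2.1833 [519.78055419 -94.06635734 280.84503537] [-3.24563162e-01  3.13169864e-01  1.41537141e+00  6.36852836e-04
  1.41584945e+00 -8.91442965e-01] 0.358905328097786
shift mm [   0.6  232.3 -236.7] turn -24.823628867629697 tool y yaw 0.567
shift mm [  80.6  232.4 -236.5] turn -24.823628867629697 tool y yaw 0.567
```

Call:
step_arm(targets=[[[0,0.026,-0.027,-3],[0,0.054,-0.055,-6],[0,0.081,-0.083,-9],[0,0.109,-0.111,-12],[0,0.135,-0.138,-15]]])

```text
time: 2.6
tool_pos: [559.5, 96.8, 280.7]
tcp_rot: [-2.871, 1.567, 2.673]
contact_force: [0.9, -0.5, -0.1]
grip_width: 0.2
```

Run:
```python
from g import *
o=bot.get_obs(); print(o['tool_pos'])
p=cov((-155,95,9),th); go(o,p+[0,0,30],yaw+np.pi/2-.2)
```

```text
[559.5137867   96.80086907 280.65420446]
shift mm [ 80.2 118.4 -68.2] turn -9.683061593293953 tool y yaw 0.831
```

Call:
step_arm(targets=[[[0,0.03,-0.017,-3],[0,0.06,-0.034,-6],[0.015,0.09,-0.051,-9],[0.045,0.118,-0.068,-9.7],[0.075,0.118,-0.068,-9.7]]])

```text
time: 3.02
tool_pos: [589.3, 235.4, 205.5]
tcp_rot: [2.078, 1.566, 1.513]
contact_force: [-0.3, 0.0, -1.9]
grip_width: 0.8
```

Run:
```python
from g import *
o=bot.get_obs(); print(o['tool_pos'])
for t in (th,.3,.15,0,-.03): p=cov((-153,95,9),t); print(t,p); go(o,p,yaw+np.pi/2-.2)
c=cap('side'); cv2.imwrite('pics/s2.png',cv2.resize(c['color'][90:270,220:460,::-1],None,fx=3,fy=3))
```

```text
[589.29459196 235.39432178 205.51228768]
0.48082 [590.34515908 229.71234285 169.62496953]
shift mm [35.9 -4.4  4. ] turn 0.30889035136371895 tool y yaw 1.005
0.3 [579.14457962 234.06643094 144.69457338]
shift mm [60.8 -6.8 -7.7] turn 0.30889035136371895 tool y yaw 1.005
0.15 [573.15126858 236.3962572  122.64492733]
shift mm [ 82.9  -8.1 -14. ] turn 0.30889035136371895 tool y yaw 1.005
0 [570.29642212 237.50604379  99.88195336]
shift mm [105.6  -8.8 -16.9] turn 0.30889035136371895 tool y yaw 1.005
-0.03 [570.10897275 237.57891244  95.28859213]
shift mm [110.2  -8.9 -17.1] turn 0.30889035136371895 tool y yaw 1.005
```

View pics/s2.png

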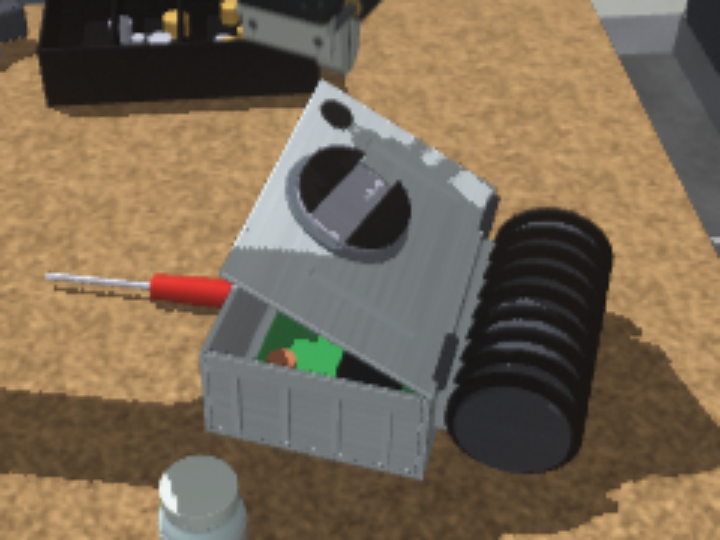

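The side view shows the fingertip at crop (345,75), just above the pad at (337,113), with a clear path down. I'll push now.

Call:
step_arm(targets=[[[0.02,-0.004,0.004,0],[0.032,-0.004,0.004,0],[0.042,-0.005,0.002,0],[0.052,-0.006,-0.003,0],[0.061,-0.007,-0.008,0]]])

```text
time: 3.48
tool_pos: [575.0, 229.7, 136.5]
tcp_rot: [-2.496, 1.559, -3.063]
contact_force: [3.4, -1.0, 1.9]
grip_width: 0.1
```

Call:
step_arm(targets=[[[0.008,0,-0.003,0],[0.017,0,-0.005,0],[0.026,-0.001,-0.007,0],[0.034,-0.001,-0.008,0],[0.038,-0.001,-0.008,0]]])

```text
time: 3.9
tool_pos: [567.1, 233.1, 98.8]
tcp_rot: [-2.494, 1.559, -3.061]
contact_force: [-10.1, -4.0, 36.7]
grip_width: 0.6
```

Run:
```python
from g import *
o=bot.get_obs(); print(o['tool_pos'],o['contact_force'])
for t in (0,-.03): p=cov((-153,95,9),t); print(t,p); go(o,p)
```

```text
[567.10335756 233.07567382  98.759542  ] [-10.07500524  -4.03262852  36.71771665]
0 [570.29642212 237.50604379  99.88195336]
shift mm [-1.2  5.4  0.3] turn None tool y yaw 1.003
-0.03 [570.10897275 237.57891244  95.28859213]
shift mm [3.4 5.4 0.1] turn None tool y yaw 1.003
```

Call:
step_arm(targets=[[[0.001,0,0,0],[0.001,0,0,0],[0.001,0,0,0],[0.001,0,0,0],[0.001,0,0,0]]])

```text
time: 4.32
tool_pos: [567.0, 233.1, 99.1]
tcp_rot: [-2.496, 1.559, -3.064]
contact_force: [-2.8, -2.1, 12.4]
grip_width: 0.5
```

Call:
step_arm(targets=[[[-0.01,0,0,0],[-0.04,0,0,0],[-0.07,0,0,0],[-0.1,0.02,0.01,0],[-0.12,0.05,0.03,0]]])

```text
time: 4.73
tool_pos: [619.5, 259.5, 222.9]
tcp_rot: [-2.565, 1.56, -3.133]
contact_force: [3.0, 1.1, 0.8]
grip_width: 0.3
```

Run:
```python
from g import *
o=bot.get_obs(); print(o['tool_pos'],o['contact_force'],o['joint_positions'])
c=cap('top'); np.savez('top2.npz',**c); cv2.imwrite('pics/t2.png',cv2.resize(c['color'][80:270,170:400,::-1],None,fx=3,fy=3))
P=pts(c); g=cv2.cvtColor(c['color'],cv2.COLOR_RGB2GRAY); hsv=cv2.cvtColor(c['color'],cv2.COLOR_RGB2HSV)
roi=np.zeros((400,640),bool); roi[115:250,190:360]=1
k=roi&(P[...,2]>70)&(P[...,2]<130)&(hsv[...,1]<45)&(g>110)
m2,N2,b=plane(P[k]); print('plane',m2,N2,b.sum(),k.sum(),'tilt',np.arccos(N2[2]),'z at hinge/free',[m2[2]-((p-m2)[:2]@N2[:2])/N2[2] for p in (cov((0,0,6)),cov((-180,0,6)))])
h=P[...,2]
pl=cov((-115,0,28)); r=np.hypot(P[...,0]-pl[0],P[...,1]-pl[1])
d=(g<70)&(r<60)&(h>110)&(h<130)
n,l,s,ce=cv2.connectedComponentsWithStats(d.astype(np.uint8)); cs=[]
for i in range(1,n):
    if s[i,4]>100: p=P[l==i].mean(0); cs.append(p); print('half',s[i,4],p)
print('lock centre',sum(cs)/len(cs),'expect',pl)
d=cs[0]-cs[-1]; a=np.arctan2(d[1],d[0]); print('slot-normal yaw',a,'lock angle', (yaw-a+np.pi/2)%np.pi-np.pi/2)
```

```text
[619.5473583  259.48054177 222.85521958] [3.02282659 1.1098524  0.8492514 ] [ 0.28127361  0.63167999  1.05614238  0.00287746  1.46401636 -0.72248957]
plane [598.24997967 111.97876351  96.55696116] [ 0.00614097 -0.00159991  0.99997986] 5104 9467 tilt 0.006346001352162457 z at hinge/free [np.float64(96.03473935206314), np.float64(97.16937205408111)]
half 439 [595.80378423 118.88155275 118.42163911]
half 435 [546.86739871 149.69138304 118.4046732 ]
lock centre [571.33559147 134.28646789 118.41315615] expect [571.29363743 135.19277211 118.88195336]
slot-normal yaw -0.5618927631620428 lock angle 0.19113276316204297
```

View pics/t2.png

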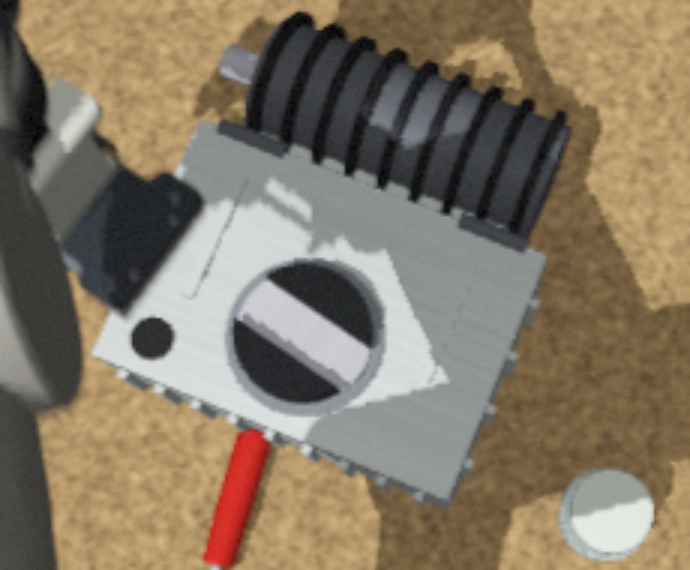

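The cover fit gives tilt 0.006, so the cover is shut within noise. The lock centre is (571.3,134.7) and its angle 0.19, so the slot runs at yaw 1.009. In the picture the slot runs from (260,300) to (360,365). The screwdriver and jar haven't moved.

```bash
cat >> g.py <<'E'
C=np.array([571.3,134.7,107.])
E
python3 - <<'E'
from g import *
o=bot.get_obs(); a=1.009
go(o,C+[24*np.cos(a),24*np.sin(a),40],a)
E
```

```text
shift mm [  79.  -115.5   19.8] turn -0.3306021404139511 tool y yaw 1.003
```

Call:
step_arm(targets=[[[0.01,-0.035,0.006,0],[0.025,-0.07,0.012,0],[0.045,-0.1,0.02,0],[0.06,-0.115,0.02,0],[0.07,-0.115,0.02,0]]])

```text
time: 5.2
tool_pos: [582.1, 152.5, 154.1]
tcp_rot: [2.167, 1.567, 1.597]
contact_force: [0.9, 0.6, -0.2]
grip_width: 0.3
```

Run:
```python
from g import *
o=bot.get_obs(); a=1.009; print(o['tool_pos'])
go(o,C+[24*np.cos(a),24*np.sin(a),0],a)
c=cap('top'); cv2.imwrite('pics/t3.png',cv2.resize(c['color'][100:260,180:380,::-1],None,fx=3,fy=3))
c=cap('side'); cv2.imwrite('pics/s3.png',cv2.resize(c['color'][90:250,250:450,::-1],None,fx=3,fy=3))
```

```text
[582.11193023 152.46951798 154.06643622]
shift mm [47.1  3.1  0.4] turn -0.491776663486105 tool y yaw 1.0
```

View pics/s3.png

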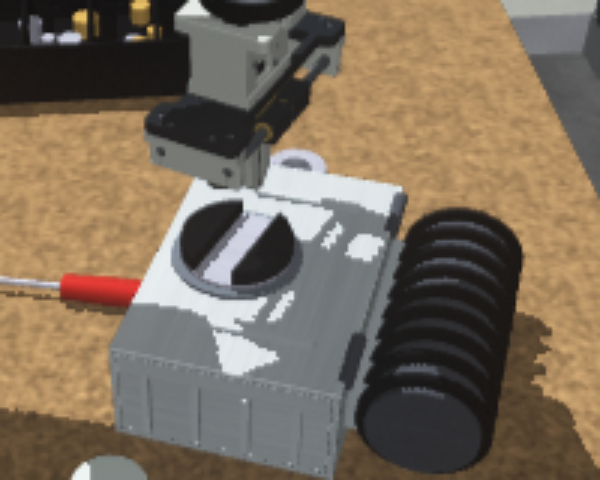

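Both the slot and the hand are visible, and the fingertip is near (255,185). Before inserting, I'll check the tip's real footprint from the depth data.

Run:
```python
from g import *
o=bot.get_obs(); Rt=R.from_euler('xyz',o['tcp_rot']).as_matrix()
for n in('side','top'):
    c=cap(n); q=(pts(c)-o['tool_pos'])@Rt; q=q[(abs(q[...,1])<120)&(abs(q[...,2])<60)]
    for a in range(-80,6,8):
        k=(q[:,0]>=a)&(q[:,0]<a+8)
        if k.sum()>3: print(n,a,k.sum(),'y',np.percentile(q[k,1],[2,98]).round(),'z',np.percentile(q[k,2],[2,98]).round())
c=cap('wrist'); save(c,'w3.png')
```

```text
side -80 168 y [-88.  81.] z [-34.  37.]
side -72 104 y [-88.  82.] z [-34.  37.]
side -48 7 y [-18.   2.] z [10. 12.]
side -40 23 y [-19.  14.] z [ 7. 12.]
side -32 24 y [-18.  17.] z [ 7. 12.]
side -24 25 y [-19.  15.] z [ 7. 12.]
side -16 15 y [-14.  12.] z [ 9. 12.]
side -8 8 y [-10.   4.] z [ 5. 12.]
top -80 18 y [-83.  87.] z [-36. -32.]
```

View pics/w3.png

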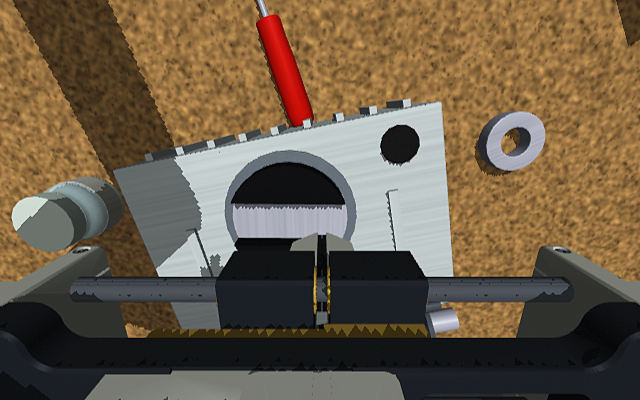

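The footprint is as expected: about ±12 across, ±19 along, and tapered at the tip. In the wrist view the slot (235–348, 205–240) lies parallel to the jaw axis. I'll insert now.

Call:
step_arm(targets=[[[0.012,0.003,0,0],[0.022,0.003,0,0],[0.032,0.003,0,0],[0.042,0.003,0,0],[0.047,0.003,0,0]]])

```text
time: 5.87
tool_pos: [586.2, 159.2, 107.5]
tcp_rot: [1.581, 1.565, 1.015]
contact_force: [0.2, -0.3, 1.0]
grip_width: 0.2
```

Run:
```python
from g import *
o=bot.get_obs(); a=1.009; print(o['tool_pos'],o['contact_force'],o['moment'])
go(o,C+[24*np.cos(a),24*np.sin(a),0],a)
```

```text
[586.2388588  159.24085039 107.48833972] [ 0.22716477 -0.34669881  1.00876659] [ 0.00212692 -0.14006289 -0.01136292]
shift mm [ 0.5 -4.7  0.5] turn -0.25929486846785094 tool y yaw 1.004
```

Call:
step_arm(targets=[[[0,-0.003,0.001,0],[0,-0.003,0.003,0],[0,-0.003,0.005,0],[0,-0.003,0.007,0],[0,-0.003,0.007,0]]])

```text
time: 6.28
tool_pos: [591.0, 152.8, 108.0]
tcp_rot: [1.516, 1.564, 0.949]
contact_force: [-0.5, 0.5, 0.0]
grip_width: 0.4
```

Call:
step_arm(targets=[[[0,-0.001,0.003,6],[0,-0.002,0.005,12],[0,-0.0035,0.0075,18],[0,-0.005,0.01,24],[0,-0.007,0.012,30]]])

```text
time: 6.7
tool_pos: [597.4, 141.3, 108.1]
tcp_rot: [2.136, 1.563, 1.04]
contact_force: [-0.1, 3.4, -2.0]
grip_width: 0.3
```

```bash
cat >> g.py <<'E'
def arc():
    o=bot.get_obs(); Rt=R.from_euler('xyz',o['tcp_rot']).as_matrix(); q=Rt.T@(o['tool_pos']-C); a=np.arctan2(Rt[1,1],Rt[0,1])
    print('t',o['time'],'rel to lock in tool axes',q.round(1),'radial ang',np.arctan2(*(o['tool_pos']-C)[[1,0]]).round(3),'tool y yaw',a.round(3),'lock est',round(yaw+np.pi/2-a,3),o['contact_force'].round(1),'j6',o['joint_positions'][5])
E
python3 -c "
from g import *
arc()"
```

```text
t 6.7 rel to lock in tool axes [-1.  26.2  6.1] radial ang 0.249 tool y yaw 0.476 lock est 0.724 [-0.1  3.4 -2. ] j6 -0.3746649513117868
```

Call:
step_arm(targets=[[[0,-0.001,0.003,6],[0,-0.002,0.0055,12],[0,-0.0035,0.008,18],[0,-0.005,0.0105,24],[0,-0.007,0.0125,30]]])

```text
time: 7.12
tool_pos: [597.3, 127.9, 108.4]
tcp_rot: [2.638, 1.561, 1.014]
contact_force: [1.2, 3.9, -2.4]
grip_width: 0.3
```

```bash
python3 -c "
from g import *
arc()"
```

```text
t 7.1167 rel to lock in tool axes [-1.3 26.3  5.4] radial ang -0.258 tool y yaw -0.053 lock est 1.253 [ 1.2  3.9 -2.4] j6 0.1303176289587
```

Call:
step_arm(targets=[[[0.001,-0.001,0.003,5],[0.001,-0.002,0.006,10],[0.001,-0.003,0.009,15],[0.001,-0.0045,0.0105,19],[0.001,-0.005,0.0115,19]]])

```text
time: 7.53
tool_pos: [593.6, 119.6, 108.3]
tcp_rot: [2.853, 1.553, 0.893]
contact_force: [6.5, 16.1, -2.6]
grip_width: 0.4
```

```bash
python3 -c "
from g import *
arc()"
```

```text
t 7.5333 rel to lock in tool axes [-1.2 26.4  5.5] radial ang -0.595 tool y yaw -0.389 lock est 1.589 [ 6.5 16.1 -2.6] j6 0.4472786510463639
```

Call:
step_arm(targets=[[[0,0,0.001,0],[0,0,0.002,0],[0,0,0.003,0],[0,0,0.003,0],[0,0,0.003,0]]])

```text
time: 7.95
tool_pos: [593.9, 119.6, 109.0]
tcp_rot: [2.839, 1.547, 0.879]
contact_force: [3.6, 12.7, -2.3]
grip_width: 0.3
```

```bash
python3 -c "
from g import *
arc()"
```

```text
t 7.95 rel to lock in tool axes [-1.9 26.6  5.4] radial ang -0.589 tool y yaw -0.389 lock est 1.589 [ 3.6 12.7 -2.3] j6 0.442508826349998
```

The tip has stalled against 13 N, about three times what's needed to turn the disc, so it's on the stop. I'll centre it in the slot, lift and check.

Call:
step_arm(targets=[[[0,0,-0.002,0],[0,0,-0.004,0],[0,0,-0.0055,0],[0,0,-0.0055,0],[-0.005,0,-0.0055,0]]])

```text
time: 8.37
tool_pos: [595.2, 124.2, 113.3]
tcp_rot: [2.898, 1.549, 0.938]
contact_force: [-0.9, -0.1, -1.4]
grip_width: 0.4
```

Call:
step_arm(targets=[[[-0.01,0,0,0],[-0.03,0,0,0],[-0.06,0,0,0],[-0.09,0,0,0],[-0.125,0,0,0]]])

```text
time: 8.78
tool_pos: [592.9, 121.6, 239.7]
tcp_rot: [2.948, 1.55, 0.988]
contact_force: [0.4, 0.2, -0.3]
grip_width: 0.4
```

```bash
python3 -c "
from g import *
arc(); o=bot.get_obs(); go(o,(560,-120,235))"
```

```text
t 8.7833 rel to lock in tool axes [-132.6   25.5    1.2] radial ang -0.547 tool y yaw -0.389 lock est 1.589 [ 0.4  0.2 -0.3] j6 0.4528596740415466
shift mm [1.00e-01 6.13e+01 2.36e+02] turn None tool y yaw -0.389
```

Call:
step_arm(targets=[[[0,0.01,0.038,0],[0,0.02,0.077,0],[0,0.03,0.116,0],[0,0.04,0.154,0],[0,0.05,0.19,0]]])

```text
time: 9.2
tool_pos: [566.3, -75.3, 237.3]
tcp_rot: [2.882, 1.55, 0.922]
contact_force: [-0.1, -0.8, -0.2]
grip_width: 0.5
```

Call:
step_arm(targets=[[[0,0,0.03,0],[0,0,0.06,0],[0,0,0.08,0],[0,0,0.08,0],[0,0,0.08,0]]])

```text
time: 9.62
tool_pos: [535.6, -150.4, 236.5]
tcp_rot: [2.842, 1.549, 0.879]
contact_force: [0.3, 0.1, 0.1]
grip_width: 0.6
```

```bash
cat > chk.py <<'E'
from g import *
c=cap('top'); P=pts(c); g=cv2.cvtColor(c['color'],cv2.COLOR_RGB2GRAY); hsv=cv2.cvtColor(c['color'],cv2.COLOR_RGB2HSV); h=P[...,2]
cv2.imwrite('pics/t4.png',cv2.resize(c['color'][80:270,170:400,::-1],None,fx=3,fy=3))
roi=np.zeros((400,640),bool); roi[115:250,190:360]=1
k=roi&(h>70)&(h<130)&(hsv[...,1]<45)&(g>110)
m2,N2,b=plane(P[k]); print('plane',m2,N2,'z',[m2[2]-((p-m2)[:2]@N2[:2])/N2[2] for p in (cov((0,0,6)),cov((-180,0,6)))])
r=np.hypot(P[...,0]-C[0],P[...,1]-C[1])
n,l,s,ce=cv2.connectedComponentsWithStats(((g<70)&(r<60)&(h>110)&(h<130)).astype(np.uint8)); cs=[P[l==i].mean(0) for i in range(1,n) if s[i,4]>100]
d=cs[0]-cs[-1]; a=np.arctan2(d[1],d[0]); print(len(cs),sum(cs)/len(cs),'lock',(yaw-a)%np.pi)
A=cv2.cvtColor(dict(np.load('top1.npz'))['color'],cv2.COLOR_RGB2GRAY)
for nm,(x,y) in dict(jar=(373,250),bearing=(179,162),shaft=(235,290)).items():
    t=A[y-14:y+15,x-14:x+15]; w=g[y-20:y+21,x-20:x+21]; q=cv2.matchTemplate(w,t,cv2.TM_CCOEFF_NORMED); print(nm,cv2.minMaxLoc(q)[1:4:2])
E
python3 chk.py
```

```text
plane [599.4531704  119.38487222  96.37951623] [ 9.81234380e-04 -3.58055595e-03  9.99993108e-01] z [np.float64(96.20938071837357), np.float64(96.60752234673186)]
2 [571.32248198 134.43117693 118.19184373] lock 1.5870764360836602
jar (0.7926835417747498, (6, 6))
bearing (0.9990124702453613, (6, 6))
shaft (0.996229350566864, (6, 6))
```

View pics/t4.png

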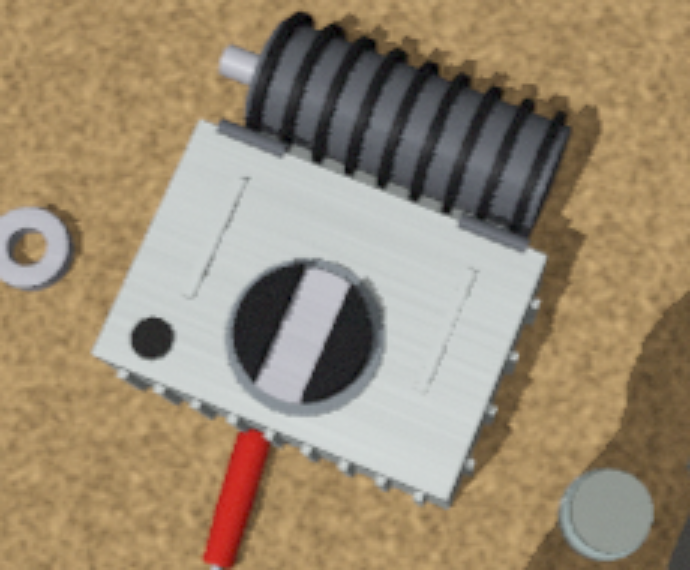

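The slot now runs front to back, from (325,275) to (280,390), with the lock measuring 1.587, which is the stop within error. The cover lies flat, the bystanders are in place (zero offset), and the hand is clear. I'll hand it in.

```bash
python3 -c "
from h import *
print(bot.get_obs()['contact_force']); print(bot.close_job())"
```

```text
[0.53370493 0.41138926 0.35422547]
the job is handed in; nothing more can be done
None
```

I pushed the cover shut with the closed fingertip on the thumb pad. Then I set the tip in the lock's slot and turned it clockwise to its stop. The job was handed in after about 10 s of robot time.

- **Cover:** In the last top view it is flat. Its top is about 96.2 mm at the hinge and 96.6 mm at the free edge, against an expected 96. Pressing on it peaked at about 37 N.
- **Lock:** It measures 1.587 rad from the image, against a stop at 1.571, so the difference is within measuring error. The tip also stalled at 13–17 N, where about 5 N is enough to turn the disc.
- **Bystanders:** The jar, bearing and screwdriver showed no shift in the image. The jar's match score was lower (0.79), most likely because a shadow fell on it; its position was the same.
- **Hand:** It finished about 290 mm from the lock at 237 mm height, with only about 1 N of sensor noise on the force reading. No check failed.

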